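# Unlock the shield rail, hang the heat shields and lock them in

### The arm

A 6-joint arm with a two-finger parallel gripper is mounted at the origin on the work surface. World frame = base frame: x ahead of the robot, y to its left, z up, the work surface at z = 0. Lengths are in m, angles in rad, forces in N, time in s.
With the tool pointing down it reaches from about 0.35 to 0.85 m from the base axis. Payload 8.1 kg.
Tool frame: the origin (TCP) lies where the fingers leave the gripper's body, on its centre line; the fingertips stand 84 mm ahead of it and the grasp point (between the pads) lies 65 mm ahead of it; z points along the fingers, y is the line along which they close (so a half turn about z gives the same grasp; the last joint's range is limited). The gripper opens to 93 mm and grips with 3 to 60 N. Pads are 15 mm wide; open, the fingers measure 128 mm over their backs; the gripper's body (75 mm by 188 mm) begins 65 mm behind the grasp point.
Start: joints at [1.033, 0.13, 1.488, -0, 1.523, -0.085], TCP at [0.262, 0.54, 0.303] pointing down, gripper open.
Joint ranges: [-2.96, 2.96], [-0.89, 2.26], [0.02, 2.5], [-1.34, 4.48], [0, 2.73], [-2.66, 2.66]. Speed limits (rad/s): [2.39, 2.39, 2.79, 3.14, 3.14, 3.14].

### API

Orientations are given as a rotation vector (axis times angle).
In Python, from plant import robot gives the robot as it stands.
- The arm moves only by the shell command python3 -m jog 'ROWS' [FORCE]. ROWS is text: rows parted by semicolons, each of 5 numbers parted by spaces: the opening, from 0 (shut) to 1 (fully open), then the shift along the tool's x, y, z in m, then the turn about the tool's z in degrees. A call has 1 to 10 rows; each row shifts and turns the commanded pose from where the row before left it, along the tool's axes as they then stand; what a row does not reach is not made up. A row lasts 1/12 s, in which the tool goes at most 41.7 mm and 7.16 degrees, less where a joint would pass 70% of its speed; a pose out of reach is approached as far as the arm can. A call with a gripper value outside its range is refused whole. The fingers move at their own pace and stop on an object; FORCE is the grip in N (left out, the last holds). Time passes only in rows, so rows that do not move let the fingers close. It gives the time, the measured TCP pose, the force, the opening and the grip force at its end, in the units of the state.
- robot.read_state(): the state, without advancing time (a new reading comes with each control period).
- robot.read_camera(name): name is "scene" or "top"; returns a dict with "color" (400x640x3 uint8, red, green, blue), "intrinsics" (3x3 intrinsics, pixels), "pose" (4x4, takes a point from camera to world coordinates). Camera axes: x right, y down, z forward; pixel columns grow to the right and rows downward; lengths in m; the calibration is good to about 2 mm. A picture is of the moment at which its call begins. There is no depth.
- robot.close_job(): hands the job in; it is judged then, once.
The state is a dict: "t": time; "q": joint angles; "dq": joint speeds; "joint_torque": joint torques, N m; "tool_pos": TCP position; "orientation": TCP orientation; "force": force on the tool from outside, world axes, zero at the start; "wrist_torque": the same for the moment, N m; "opening": finger opening in m; "gripper_force": force on a finger pad.
Only numpy, scipy, OpenCV 4.12 (cv2) and the standard library are available. Lean on these libraries where they do the work, as an engineer would, in place of code of your own. Each camera call takes 0.05 s, during which the arm holds its last target. There are 200 camera calls.

### The job

Get the shield rail ready for a hot job: pull out the lock pin, stand it in its wooden block and swing the keeper arm open; then hang every heat shield that is on the bench over the rail's bar, astride it like a saddle and side by side, until none is left. Then swing the keeper arm fully shut above them, and lock it again with the pin, pushed fully home down through the keeper's eye and the lug below it. Leave the other things on the bench where they are.

Things in the scene. Friction and masses are not known exactly. Their poses are not given: they have to be found in the camera images.
- shield_1: Heat shield: bent aluminium saddle with splayed legs, 86 mm tall, 56 wide along own y, about 220 g. Origin between its feet at foot level, z up. Flat crown 40 mm across own x, top z = 86, underside z = 81. Sides upright, 40 mm apart outside, 30 inside, from z = 56 to 86: grip here, fingers closing along x. Thick feet 96 mm apart outside, 72 inside. May be absent.
- shield_2: Heat shield, identical to shield_1 (86 mm tall, 56 mm wide along own y, crown 40 mm across own x, feet 96 mm apart; origin between its feet at foot level, z up; the same either way round). May be absent (None).
- shield_3: Heat shield, identical to shield_1 (86 mm tall, 56 mm wide along own y, crown 40 mm across own x, feet 96 mm apart; origin between its feet at foot level, z up; the same either way round). May be absent (None).
- shield_4: Heat shield, identical to shield_1 (86 mm tall, 56 mm wide along own y, crown 40 mm across own x, feet 96 mm apart; origin between its feet at foot level, z up; the same either way round). May be absent (None).
- rail: Shield rail, fixed to the bench: base plate 100 x 420 x 12 mm, 24 mm square posts at y = +-165 mm, and between them a flat bar, 22 wide (x), 16 tall, along own y (153 mm free either side of the middle), axis at z = 152 mm. Origin at the centre of the base's underside; x points away from the robot. A hung shield has its origin at z = 79 here, its y along the bar. Four fit at 70 mm spacing.
- bar_mid (a point): Point on top of the flat bar, midway between the posts, 160 mm above the bench. The crown tops of hung shields are at 165 mm.
- keeper (a joint): Keeper arm on the rail: flat steel, 20 mm wide, 12 thick, 370 from hinge to eye, swinging level about a vertical hinge on the +y post, 176 to 188 mm above the bench. In rad: 0 = closed against its stop (along the rail's -y, above the bar, eye over the lug), growing (anticlockwise from above) to 1.5 towards the rail's +x. Starts closed; stays where left (friction 2.5 N at the knob).
- keeper_hinge (a point): Point on the vertical hinge axis of the keeper arm, at the height of the arm's top (188 mm), above the rail's +y post.
- keeper_knob (a point): Centre of the top of the keeper's black round handle post, diameter 16 mm, standing upright 42 mm above the arm's top, 100 mm from the hinge axis. Pinch it from above and swing it about the hinge; it is round, so it can turn between the fingers.
- keeper_eye (a point): Centre of the 15 mm hole through the keeper's free end, at the arm's top face; the end plate is 36 mm square.
- lug_hole (a point): Centre of the mouth of the 13 mm vertical hole through the rail's fixed lug (36 mm square, 15 mm thick, top at 175 mm, open underneath), outside the rail's -y post. When the keeper is closed its eye lies concentric, just above.
- pin: Lock pin: steel shank, diameter 10 mm, 40 long, tapered over its last 5, under a round head of diameter 22, 22 tall. Origin at the tip of the shank, z up; head's underside at z = 40, top at z = 62 mm. Starts home in keeper and lug: head on the keeper, tip 148 mm above the bench. Standing in the pin block, its head rests on the block and its tip is 5 mm above the bench.
- pin_block: Fixed dark wooden block 70 x 70 x 45 mm with a vertical 13 mm hole through its middle, empty at first, where the pin stands while the keeper is open. Origin at the centre of its underside.
- mug: Bystander: white mug, 85 mm tall, 76 mm across.
- tape: Bystander: roll of tape lying flat, 80 mm across, 24 mm tall, near the front of the bench.
- tin: Bystander: metal tin, 66 mm across, 90 mm tall.
- wrench: Bystander: wrench lying flat, 180 mm long.
- jar: Bystander: jar, 60 mm across, 100 mm tall.
- paddle: Bystander: graphite paddle with a wooden handle, lying flat, about 220 mm long.
- brush: Bystander: brush lying flat, 190 mm long.
There are look-alikes about, which are no part of the job. Leave any blue or purple look-alike of the shield_2 alone.

How it is judged:
On the way, in this order (a step that is already met when the one before it is completed fails the run):
1. the lock pin stands in its wooden block (horizontal distance between pin and pin_block below 0.008 m and angle between pin's own z axis and vertical below 0.2 rad and height (world z) of pin below 0.012 m), for 0.2 s.
2. the keeper arm is swung open (value of joint keeper above 0.5 rad), for 0.1 s.
3. every heat shield present hangs astride the bar while the keeper is still open (x of shield_1 in the frame of rail between -0.035 and 0.035 m and y of shield_1 in the frame of rail between -0.14 and 0.14 m and z of shield_1 in the frame of rail between 0.064 and 0.094 m and angle between each of shield_1, shield_2, shield_3, shield_4's own z axis and vertical below 0.35 rad and angle between the y axis of each of shield_1, shield_2, shield_3, shield_4 and the y axis of rail, either way round below 0.35 rad and x of shield_2 in the frame of rail between -0.035 and 0.035 m and y of shield_2 in the frame of rail between -0.14 and 0.14 m and z of shield_2 in the frame of rail between 0.064 and 0.094 m and x of shield_3 in the frame of rail between -0.035 and 0.035 m and y of shield_3 in the frame of rail between -0.14 and 0.14 m and z of shield_3 in the frame of rail between 0.064 and 0.094 m and x of shield_4 in the frame of rail between -0.035 and 0.035 m and y of shield_4 in the frame of rail between -0.14 and 0.14 m and z of shield_4 in the frame of rail between 0.064 and 0.094 m and value of joint keeper above 0.3 rad), for 0.3 s.
4. the keeper arm is swung shut (value of joint keeper below 0.03 rad), for 0.2 s.
5. the lock pin is home through the keeper's eye and the lug (horizontal distance between pin and lug_hole below 0.008 m and angle between pin's own z axis and vertical below 0.2 rad and z of pin in the frame of rail between 0.14 and 0.153 m), for 0.2 s.
At the end, for the whole second after the job is handed in: Every shield hangs at rest astride the bar: origin within 35 mm of the bar's plane, 140 mm of its middle, 64 to 94 mm up, tilt and skew under 0.35 rad. Keeper shut within 0.03 rad. Pin upright, within 8 mm of the lug hole's axis, tip at most 153 mm up (head down on the keeper) (all of step 5 and x of shield_1 in the frame of rail between -0.035 and 0.035 m and y of shield_1 in the frame of rail between -0.14 and 0.14 m and z of shield_1 in the frame of rail between 0.064 and 0.094 m and angle between each of shield_1, shield_2, shield_3, shield_4's own z axis and vertical below 0.35 rad and angle between the y axis of each of shield_1, shield_2, shield_3, shield_4 and the y axis of rail, either way round below 0.35 rad and x of shield_2 in the frame of rail between -0.035 and 0.035 m and y of shield_2 in the frame of rail between -0.14 and 0.14 m and z of shield_2 in the frame of rail between 0.064 and 0.094 m and x of shield_3 in the frame of rail between -0.035 and 0.035 m and y of shield_3 in the frame of rail between -0.14 and 0.14 m and z of shield_3 in the frame of rail between 0.064 and 0.094 m and x of shield_4 in the frame of rail between -0.035 and 0.035 m and y of shield_4 in the frame of rail between -0.14 and 0.14 m and z of shield_4 in the frame of rail between 0.064 and 0.094 m and value of joint keeper below 0.03 rad and linear speed of pin below 0.05 m/s and linear speed of each of shield_1, shield_2, shield_3, shield_4 below 0.08 m/s); the robot touches nothing.
It fails at once if a bystander is shoved more than 50 mm or knocked over (distance of any of mug, tape, tin, wrench, jar, paddle, brush from where it was at the start of the episode above 0.05 m or angle between any of mug, tin, jar's own z axis and vertical above 0.7 rad).
Of shield_1, shield_2, shield_3, shield_4 only 2 to 4 are there at a start; the rules pass over those that are not, and their reading is None.
At some moment in a run one of shield_1, shield_2, shield_3, shield_4 may be knocked a few centimetres aside while the robot is not near it.
It also fails if it takes over 210 s, if anything falls off the work surface, if the arm or the gripper's body presses on something with over 40 N, if the wrist force passes 120 N, or if a joint passes its speed limit or range.

## Working session

There is one attempt and no reset: what is moved stays moved. The work goes in short steps, Python scripts to look and compute and a shell command to move; the robot and the scene stay as the last step left them, time stands still between calls to the robot, and variables do not carry over. Pictures are saved under pics/ and viewed, at most 14 in all, crops included, and the job is handed in when it is done.

```bash
ls; mkdir -p pics; python3 - <<'E'
from plant import robot
import cv2,json
s=robot.read_state(); print({k:s[k] for k in('t','tool_pos','orientation','opening')})
for n in('scene','top'):
    c=robot.read_camera(n); cv2.imwrite(f'pics/{n}0.png',c['color'][:,:,::-1]); print(n,c['intrinsics'],c['pose'])
E
```

```text
pics
{'t': 0.0, 'tool_pos': array([0.26225471, 0.53917278, 0.30167261]), 'orientation': array([-7.04983847e-01, -3.06088691e+00,  2.80145814e-03]), 'opening': 0.09292704213991777}
scene [[433.53846313   0.         325.11975303]
 [  0.         433.53846313 199.3837581 ]
 [  0.           0.           1.        ]] [[ 0.42406228  0.69276428 -0.58330852  1.47374918]
 [ 0.90561907 -0.32795796  0.26888228 -0.45424879]
 [-0.00502863 -0.64227815 -0.76645515  1.40910643]
 [ 0.          0.          0.          1.        ]]
top [[491.88215586   0.         323.08230461]
 [  0.         491.88215586 195.80602593]
 [  0.           0.           1.        ]] [[ 0.0192385  -0.98674349  0.16114332  0.28991181]
 [-0.99971257 -0.02129115 -0.01102079  0.02167038]
 [ 0.01430562 -0.16088498 -0.98686948  1.62101946]
 [ 0.          0.          0.          1.        ]]
```

```bash
cat > h.py <<'E'
from plant import robot
import numpy as np,cv2
def cam(n):
    c=robot.read_camera(n); return c['color'],np.array(c['intrinsics']),np.array(c['pose'])
def ray(K,P,u,v,z):
    d=P[:3,:3]@np.linalg.solve(K,[u,v,1.]); return P[:3,3]+d*(z-P[2,3])/d[2]
def proj(K,P,p):
    q=K@(P[:3,:3].T@(np.array(p)-P[:3,3])); return q[:2]/q[2]
E
```

```text
(no output)
```

View pics/top0.png

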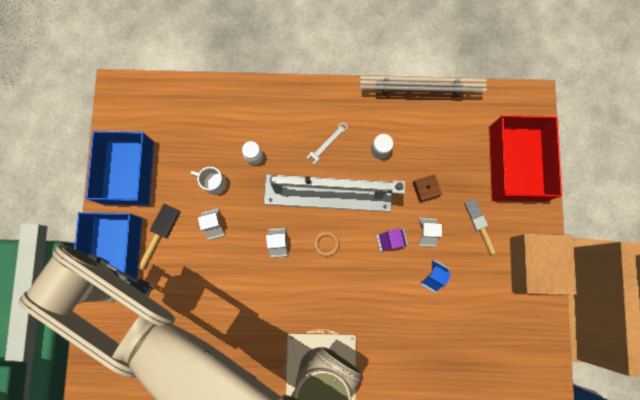

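View pics/scene0.png

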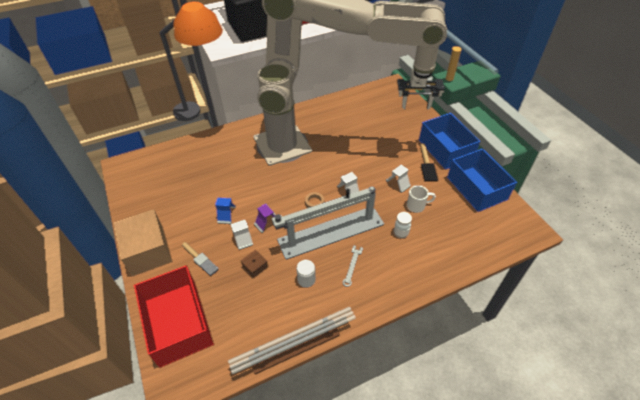

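The top view shows three grey shields at about (211,224), (277,242) and (431,232). The look-alikes are purple (391,240) and blue (437,275). The pin head is at about (400,187), the pin block at (428,188) and the knob at (308,181). The scene view agrees, so I'll enlarge to confirm.

```bash
python3 - <<'E'
import cv2
a=cv2.imread('pics/top0.png')[150:290,190:455]; cv2.imwrite('pics/topc.png',cv2.resize(a,None,fx=3,fy=3,interpolation=cv2.INTER_CUBIC))
a=cv2.imread('pics/scene0.png')[160:290,210:450]; cv2.imwrite('pics/scenec.png',cv2.resize(a,None,fx=3.3,fy=3.3,interpolation=cv2.INTER_CUBIC))
E
```

```text
(no output)
```

View pics/topc.png

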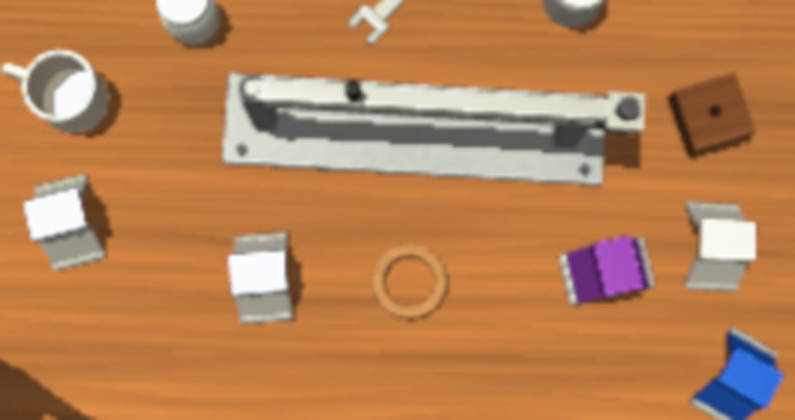

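View pics/scenec.png

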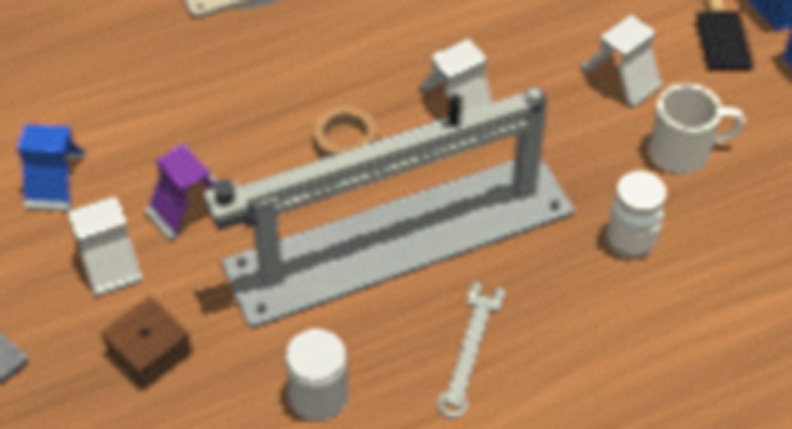

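The crops confirm three bare-aluminium saddles: crop (58,215), (258,272) and (727,240) in the top view. The purple and blue ones are the look-alikes. Now I'll measure.

```bash
cat > m.py <<'E'
from h import *
def blob(img,win,f):
    u0,v0,u1,v1=win; S=8
    a=cv2.resize(img[v0:v1,u0:u1],None,fx=S,fy=S,interpolation=cv2.INTER_CUBIC)
    m=f(cv2.cvtColor(a,cv2.COLOR_RGB2HSV).astype(int)).astype(np.uint8)
    n,l,st,c=cv2.connectedComponentsWithStats(m); i=1+np.argmax(st[1:,4])
    cn=max(cv2.findContours((l==i).astype(np.uint8),0,2)[0],key=cv2.contourArea)
    g=lambda p:(np.array(p)+.5)/S-.5+[u0,v0]
    return g(c[i]),[g(p) for p in cv2.boxPoints(cv2.minAreaRect(cn))],st[i,4]/S/S
def tri(views):
    A=np.zeros((3,3));b=np.zeros(3)
    for K,P,uv in views:
        d=P[:3,:3]@np.linalg.solve(K,[*uv,1.]);d/=np.linalg.norm(d);M=np.eye(3)-np.outer(d,d);A+=M;b+=M@P[:3,3]
    return np.linalg.solve(A,b)
dark=lambda t:(lambda h:h[...,2]<t)
white=lambda t:(lambda h:(h[...,2]>t)&(h[...,1]<40))
E
python3 - <<'E'
from m import *
t,Kt,Pt=cam('top'); s,Ks,Ps=cam('scene')
r=lambda x:np.round(x,4)
c1,_,a=blob(t,(394,181,406,193),dark(120)); c2,_,a2=blob(s,(271,211,286,224),dark(110))
print('pinhead',c1,a,c2,a2,r(ray(Kt,Pt,*c1,.205)),r(ray(Ks,Ps,*c2,.205)),r(tri([(Kt,Pt,c1),(Ks,Ps,c2)])))
c1,_,a=blob(t,(422,181,435,194),dark(60)); c2,_,a2=blob(s,(248,255,260,266),dark(45))
print('hole',c1,a,c2,a2,r(ray(Kt,Pt,*c1,.045)),r(ray(Ks,Ps,*c2,.045)))
c1,_,a=blob(t,(300,172,316,188),dark(90)); c2,_,a2=blob(s,(338,184,356,202),dark(60))
print('knob',c1,a,c2,a2,r(ray(Kt,Pt,*c1,.212)),r(ray(Ks,Ps,*c2,.209)))
print('hinge',r(ray(Kt,Pt,190+250/3,150+86/3,.188)),r(ray(Ks,Ps,210+535/3.3,160+98/3.3,.19)))
for w in [(192,205,232,245),(258,224,297,262),(412,212,448,250)]:
  for th in (225,):
    c,b,a=blob(t,w,white(th)); B=[r(ray(Kt,Pt,*p,.086)[:2]) for p in b]
    print('shield',th,c,a,r(ray(Kt,Pt,*c,.086)),'edges mm',[np.round((B[(i+1)%4]-B[i])*1000,1).tolist() for i in range(2)])
for p in [(223,162),(230,72),(601,184),(645,130)]: print('base corner',r(ray(Kt,Pt,190+p[0]/3,150+p[1]/3,.012)))
E
```

```text
pinhead [398.86739341 186.14578488] 40.3125 [275.98064854 217.40829847] 44.8125 [ 0.5546 -0.2158  0.205 ] [ 0.5583 -0.2224  0.205 ] [ 0.5549 -0.2191  0.1992]Traceback (most recent call last):
  File "<stdin>", line 6, in <module>
  File "m.py", line 6, in blob
    n,l,st,c=cv2.connectedComponentsWithStats(m); i=1+np.argmax(st[1:,4])
                                                      ~~~~~~~~~^^^^^^^^^^
    return _wrapfunc(a, 'argmax', axis=axis, out=out, **kwds)
    return bound(*args, **kwds)
ValueError: attempt to get argmax of an empty sequence
```

```bash
python3 - <<'E'
from m import *
t,Kt,Pt=cam('top'); s,Ks,Ps=cam('scene')
r=lambda x:np.round(x,4)
for n,w in(('hole',(422,181,435,194)),('knob',(302,175,314,187)),('pin',(393,180,407,193))): print(n,'\n',t[w[1]:w[3],w[0]:w[2]].max(2))
for n,w in(('hole',(246,255,262,266)),('pin',(270,210,288,226))): print('scene',n,'\n',s[w[1]:w[3],w[0]:w[2]].max(2))
print('hinge',r(ray(Kt,Pt,190+250/3,150+86/3,.188)),r(ray(Ks,Ps,210+535/3.3,160+98/3.3,.19)))
for w in [(192,205,232,245),(258,224,297,262),(412,212,448,250)]:
    c,b,a=blob(t,w,white(225)); B=[r(ray(Kt,Pt,*p,.086)[:2]) for p in b]
    print('shield',c,a,r(ray(Kt,Pt,*c,.086)),'edges mm',[np.round((B[(i+1)%4]-B[i])*1000,1).tolist() for i in range(2)])
for p in [(223,162),(230,72),(601,184),(645,130)]: print('base corner',r(ray(Kt,Pt,190+p[0]/3,150+p[1]/3,.012)))
E
```

```text
hole 
 [[125 126 127 128 130 131 131 131 129 129 129 129 129]
 [128 129 130 131 131 130 129 129 128 130 130 131 131]
 [131 130 130 129 128 127 126 128 130 131 130 128 127]
 [129 129 128 128 126 121 117 122 126 128 127 125 124]
 [128 129 128 126 113  89  81  95 114 124 125 124 125]
 [125 128 128 118  92  58  54  69 101 124 127 129 131]
 [125 127 126 117  92  56  52  65  99 127 133 134 135]
 [126 126 128 125 111  85  74  88 113 132 134 134 134]
 [129 131 132 133 130 122 118 121 128 133 133 133 131]
 [134 135 135 135 134 132 131 131 130 131 131 130 131]
 [135 134 133 132 130 130 130 129 128 127 128 128 128]
 [131 130 128 126 125 125 126 126 125 126 127 128 127]
 [123 124 124 124 125 124 126 127 127 128 130 131 134]]
knob 
 [[191 190 190 189 188 187 188 190 191 193 195 195]
 [184 175 167 155 138 127 134 152 166 180 193 195]
 [180 172 159 129  86  68  77 114 162 195 204 207]
 [218 214 180 112  70  61  60  91 167 218 220 219]
 [229 227 196 118  76  67  61  78 162 222 227 226]
 [232 229 199 119  69  65  55  53 120 193 225 228]
 [234 232 205 122  51  42  34  37  83 141 200 229]
 [233 233 223
[... 2806 characters left out ...]
44 126 103  73  62  77]
 [ 99  96  93 101 144 184 192 179 165 146 128 114 106  93  81  66  60  76]
 [100 109 123 121 127 144 144 127 113 101  93  82  75  68  62  60  64  74]]
hinge [0.5722 0.1541 0.188 ] [0.5783 0.1522 0.19  ]
shield [207.5277972  220.86821091] 217.921875 [0.4534 0.3641 0.086 ] edges mm [[15.9, -54.5], [-38.1, -12.1]]
shield [275.25993448 240.29110882] 219.40625 [0.3971 0.1506 0.086 ] edges mm [[4.5, -56.9], [-39.9, -3.6]]
shield [432.38000952 229.34660958] 209.171875 [ 0.4414 -0.3404  0.086 ] edges mm [[39.4, -1.8], [-0.7, -55.3]]
base corner [0.5211 0.197  0.012 ]
base corner [0.6222 0.1931 0.012 ]
base corner [ 0.5055 -0.2195  0.012 ]
base corner [ 0.5669 -0.2685  0.012 ]
```

```bash
python3 - <<'E'
from m import *
_,Kt,Pt=cam('top'); _,Ks,Ps=cam('scene')
r=lambda x:np.round(x,4)
print('pin top',r(ray(Kt,Pt,399.0,185.65,.21)),r(ray(Ks,Ps,277.3,216.0,.21)),r(tri([(Kt,Pt,(399,185.65)),(Ks,Ps,(277.3,216))])))
print('hole',r(ray(Kt,Pt,427.8,186.5,.045)),r(ray(Ks,Ps,253.5,260.35,.045)),r(tri([(Kt,Pt,(427.8,186.5)),(Ks,Ps,(253.5,260.35))])))
print('knob',r(ray(Kt,Pt,307.3,178.2,.230)))
E
python3 -m jog '1 0 0 0 7.1; 1 0 0 0 7.1; 1 0 0 0 7.1; 1 0 0 0 7.1; 1 0 0 0 7.1; 1 0 0 0 7.1; 1 0 0 0 7.1; 1 0 0 0 7.1; 1 0 0 0 7.1;1 0 0 0 2.7'
```

```text
pin top [ 0.5552 -0.2154  0.21  ] [ 0.5583 -0.217   0.21  ] [ 0.5558 -0.2161  0.2066]
hole [ 0.5854 -0.3374  0.045 ] [ 0.5878 -0.3377  0.045 ] [ 0.586  -0.3377  0.0425]
knob [0.5675 0.0526 0.23  ]
t: 1.23
tool_pos: [0.2625, 0.5396, 0.3027]
orientation: [-2.278, -2.163, 0.0]
force: [-0.3, 0.2, 0.7]
opening: 0.0929
gripper_force: 0.0
```

```bash
python3 -m jog '1 -.037 .0166 -.004 0; 1 -.037 .0166 -.004 0; 1 -.037 .0166 -.004 0; 1 -.037 .0166 -.004 0; 1 -.037 .0166 -.004 0; 1 -.037 .0166 -.004 0; 1 -.037 .0166 -.004 0; 1 -.037 .0166 -.004 0; 1 -.037 .0166 -.004 0; 1 -.037 .0166 -.004 0' >/dev/null; python3 -m jog '1 -.037 .0166 0 0; 1 -.037 .0166 0 0; 1 -.037 .0166 0 0; 1 -.037 .0166 0 0; 1 -.037 .0166 0 0; 1 -.037 .0166 0 0; 1 -.037 .0166 0 0; 1 -.037 .0166 0 0; 1 -.037 .0166 0 0; 1 -.037 .0166 0 0' ; cat >> h.py <<'E'
def go(x,y,z):
    from scipy.spatial.transform import Rotation as R
    s=robot.read_state(); M=R.from_rotvec(s['orientation']).as_matrix()
    d=np.round(M.T@(np.array([x,y,z])-s['tool_pos']),4); a=np.degrees(np.arctan2(M[1,1],M[0,1])); print('t',round(s['t'],2),'pos',np.round(s['tool_pos'],4),'rows total',d,'yangle',round(a,2),'q6',round(s['q'][5],2)); return d
E
python3 -c "
from h import *
go(.5565,-.2163,.275)"
```

```text
t: 2.9
tool_pos: [0.5616, -0.2166, 0.3428]
orientation: [2.27, 2.171, 0.0]
force: [0.1, 1.5, 0.2]
opening: 0.0928
gripper_force: 0.0
t 2.9 pos [ 0.5616 -0.2166  0.3428] rows total [ 0.0001 -0.0052  0.0678] yangle -2.56 q6 -0.41
```

```bash
python3 -m jog '1 0 -.0052 .03 0; 1 0 0 .035 0; .5 0 0 .0025 0; .5 0 0 0 0; .5 0 0 0 0;.2 0 0 0 0;.2 0 0 0 0;.2 0 0 0 0; .2 0 0 0 0; .2 0 0 0 0' 5;python3 - <<'E'
from m import *
t,_,_=cam('top');s,_,_=cam('scene')
f=lambda a:cv2.resize(a,(400,400),interpolation=2)
cv2.imwrite('pics/p1.png',np.hstack([f(t[150:220,365:435]),f(s[180:250,240:310])])[:,:,::-1])
E
```

```text
t: 3.73
tool_pos: [0.5564, -0.2142, 0.2761]
orientation: [2.269, 2.171, 0.001]
force: [0.3, 0.3, -0.1]
opening: 0.0444
gripper_force: 0.0
```

View pics/p1.png

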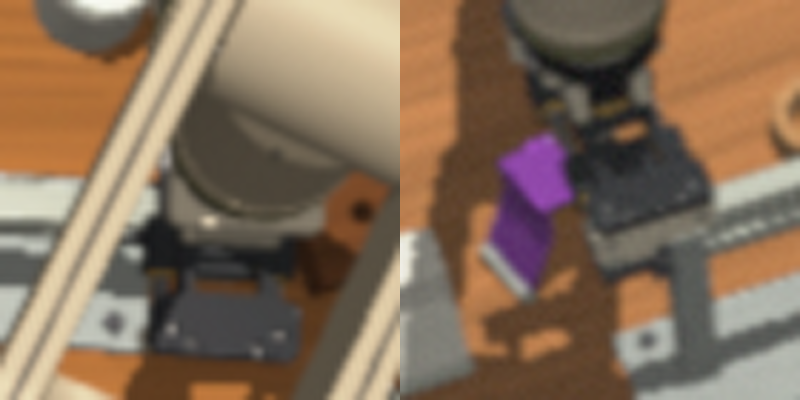

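```bash
python3 -m jog '.2 -.002 0 0 0; .1 0 0 0 0;.1 0 0 0 0;.1 0 0 0 0; .1 0 0 0 0; .1 0 0 0 0' 5; python3 -m jog '0 0 0 0 0; 0 0 0 0 0;0 0 0 0 0' 5
```

```text
t: 4.33
tool_pos: [0.556, -0.2163, 0.2752]
orientation: [-2.27, -2.171, 0.0]
force: [-0.5, 0.0, -0.2]
opening: 0.0219
gripper_force: 5.0
t: 4.58
tool_pos: [0.556, -0.2162, 0.2752]
orientation: [-2.27, -2.172, 0.0]
force: [-0.4, -0.6, 0.1]
opening: 0.0217
gripper_force: 5.0
```

```bash
python3 -m jog '0 0 0 0 0; 0 0 0 0 0; 0 0 0 -.02 0; 0 0 0 -.03 0; 0 0 0 -.02 0; 0 0 0 0 0' 30; python3 - <<'E'
from h import *
go(.5864,-.3376,.20)
E
```

```text
t: 5.08
tool_pos: [0.5575, -0.2168, 0.351]
orientation: [2.265, 2.166, 0.004]
force: [1.2, 0.1, 0.8]
opening: 0.0216
gripper_force: 30.0
t 5.08 pos [ 0.5575 -0.2168  0.351 ] rows total [-0.1189  0.0331  0.1517] yangle -2.54 q6 -0.41
```

```bash
python3 -m jog '0 -.03 .008 0 0; 0 -.03 .008 0 0; 0 -.03 .008 0 0; 0 -.029 .009 0 0; 0 0 0 .04 0; 0 0 0 .04 0;0 0 0 .04 0;0 0 0 .025 0;0 0 0 0 0;0 0 0 0 0'; python3 - <<'E'
from m import *
go(.5864,-.3376,.180)
t,_,_=cam('top');s,_,_=cam('scene')
f=lambda a:cv2.resize(a,(400,400),interpolation=2)
cv2.imwrite('pics/p2.png',np.hstack([f(t[150:220,395:465]),f(s[220:290,215:285])])[:,:,::-1])
E
```

```text
t: 5.92
tool_pos: [0.5825, -0.3357, 0.1977]
orientation: [-2.267, -2.168, 0.002]
force: [0.4, -0.8, 1.1]
opening: 0.0211
gripper_force: 30.0
t 5.92 pos [ 0.5825 -0.3357  0.1977] rows total [-0.0018  0.0041  0.0177] yangle -2.54 q6 -0.55
```

View pics/p2.png

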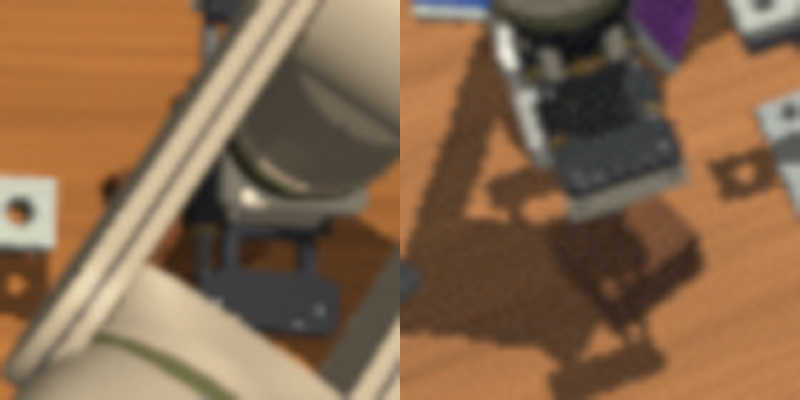

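```bash
python3 -m jog '0 0 0 0 0;0 0 0 0 0;0 0 0 0 0' >/dev/null; python3 - <<'E'
from m import *
t,K,P=cam('top');s,Ks,Ps=cam('scene')
print(t[182:192,393:405].max(2))
g=t.max(2).astype(float)
def cen(g,u0,v0,u1,v1,bg):
    w=np.clip(bg-g[v0:v1,u0:u1],0,None); v,u=np.mgrid[v0:v1,u0:u1]; return (w*u).sum()/w.sum(),(w*v).sum()/w.sum()
e=cen(g,395,183,402,191,150); print('eye',e,ray(K,P,*e,.188))
a=ray(K,P,*e,.188); b=ray(K,P,427.8,186.5,.045); print(b-a); x=np.array([.556,-.2163,0])+b-a
go(x[0],x[1],.18)
E
```

```text
[[189 206 209 208 207 208 208 207 208 208 207 198]
 [202 207 207 205 202 202 202 204 206 206 205 196]
 [212 212 208 188 161 150 158 186 205 207 206 197]
 [214 212 194 147 100  84  98 154 198 210 209 198]
 [213 209 186 143 116  85  68 119 179 208 208 196]
 [211 208 197 179 166 139  94 117 176 205 206 196]
 [210 210 207 194 181 164 130 150 194 208 207 197]
 [210 213 212 206 198 182 172 193 208 212 209 196]
 [209 214 214 213 209 202 201 210 213 212 210 196]
 [204 209 209 208 209 209 208 209 209 209 208 197]]
eye (np.float64(398.45882352941175), np.float64(185.9392156862745)) [ 0.55840285 -0.21748109  0.188     ]
[ 0.02703058 -0.11990901 -0.143     ]
t 6.37 pos [ 0.5841 -0.3368  0.2015] rows total [ 0.0006 -0.0011  0.0215] yangle -2.54 q6 -0.55
```

```bash
python3 -m jog '0 .0002 .0005 .012 0;0 0 0 .012 0;0 0 0 .005 0;0 0 0 .004 0;0 0 0 .004 0;0 0 0 .003 0; 0 0 0 0 0'
```

```text
t: 6.95
tool_pos: [0.5839, -0.3363, 0.1592]
orientation: [-2.269, -2.171, 0.001]
force: [0.1, -1.6, -1.5]
opening: 0.0215
gripper_force: 30.0
```

```bash
python3 -m jog '0 0 0 .008 0;0 0 0 .008 0;0 0 0 .006 0;0 0 0 .005 0;0 0 0 0 0; 0 0 0 0 0;0 0 0 0 0'
```

```text
t: 7.53
tool_pos: [0.584, -0.3364, 0.1329]
orientation: [-2.27, -2.171, 0.0]
force: [-0.0, -0.6, -1.3]
opening: 0.021
gripper_force: 30.0
```

```bash
python3 -m jog '.35 0 0 0 0;.5 0 0 0 0;.6 0 0 0 0;.6 0 0 -.02 0;.6 0 0 -.04 0;.6 0 0 -.04 0;.6 0 0 -.04 0;.6 0 0 -.04 0;.6 0 0 -.04 0' ; python3 - <<'E'
from m import *
go(.5675,.0526,.32)
E
```

```text
t: 8.28
tool_pos: [0.584, -0.336, 0.3556]
orientation: [2.27, 2.172, 0.0]
force: [1.3, -1.0, 0.2]
opening: 0.056
gripper_force: 0.0
t 8.28 pos [ 0.584  -0.336   0.3556] rows total [ 0.3875 -0.0336  0.0356] yangle -2.53 q6 -0.55
```

```bash
python3 -m jog '.6 .0388 -.0033 .0035 0;.6 .0388 -.0033 .0035 0;.6 .0388 -.0033 .0035 0;.6 .0388 -.0033 .0035 0;.6 .0388 -.0033 .0035 0;.6 .0388 -.0033 .0035 0;.6 .0388 -.0033 .0035 0;.6 .0388 -.0033 .0035 0;.6 .0388 -.0033 .0035 0;.6 .0388 -.0033 .0035 0' >/dev/null;  python3 -m jog '.6 0 0 0 0; .6 0 0 0 0;.6 0 0 0 0;.6 0 0 0 0'; python3 - <<'E'
from m import *
go(.568,.053,.285)
E
```

```text
t: 9.45
tool_pos: [0.5687, 0.0515, 0.3185]
orientation: [2.271, 2.17, 0.0]
force: [-0.2, 0.8, -0.4]
opening: 0.0561
gripper_force: 0.0
t 9.45 pos [0.5687 0.0515 0.3185] rows total [ 0.0014 -0.0008  0.0335] yangle -2.61 q6 0.05
```

```bash
python3 -m jog '.6 .0015 -.0008 .02 0; .6 0 0 .0135 0; .1 0 0 0 0;.1 0 0 0 0;.1 0 0 0 0;.1 0 0 0 0;.1 0 0 0 0;.1 0 0 0 0;.1 0 0 0 0;.1 0 0 0 0' 20
```

```text
t: 10.28
tool_pos: [0.5678, 0.0542, 0.2853]
orientation: [2.27, 2.171, 0.0]
force: [-2.2, -1.4, 3.4]
opening: 0.0157
gripper_force: 20.0
```

```bash
python3 -m jog '.1 .0005 .0099 0 0;.1 .0015 .01 0 0;.1 .0025 .0097 0 0;.1 .0034 .0093 0 0;.1 .0044 .009 0 0;.1 .0052 .0086 0 0;.1 .006 .008 0 0;.1 .0068 .0072 0 0; .1 0 0 0 0' ; python3 -m jog '.1 .0075 .0065 0 0;.1 .0082 .0059 0 0;.1 .0087 .005 0 0;.1 .0091 .0041 0 0;.1 .0095 .003 0 0;.1 .0097 .0023 0 0;.1 0 0 0 0;.1 0 0 0 0;.1 0 0 0 0'
```

```text
t: 11.03
tool_pos: [0.642, 0.0822, 0.2855]
orientation: [2.269, 2.172, 0.003]
force: [1.7, 1.2, 3.1]
opening: 0.0155
gripper_force: 20.0
t: 11.78
tool_pos: [0.6689, 0.1338, 0.2855]
orientation: [-2.267, -2.172, 0.0]
force: [-7.9, 3.0, 6.4]
opening: 0.0155
gripper_force: 20.0
```

```bash
python3 -m jog '.4 0 0 0 0;.5 0 0 0 0;.5 0 0 0 0;.5 0 0 -.04 0;.5 0 0 -.04 0;1 0 -.01 -.03 0;1 0 -.03 0 0;1 0 -.03 0 0;1 0 -.03 0 0;1 0 -.03 0 0' ; cat > sh.py <<'E'
from m import *
r=lambda x:np.round(x,4)
def shields(t,K,P,hint):
    for x,y in hint:
        c=proj(K,P,(x,y,.086)); w=tuple(int(v) for v in (c[0]-20,c[1]-20,c[0]+20,c[1]+20))
        try:
            c,b,a=blob(t,w,white(225)); B=[r(ray(K,P,*p,.086)[:2]) for p in b]
            print('shield px',r(c),'area',a,r(ray(K,P,*c,.086)),'edges mm',[np.round((B[(i+1)%4]-B[i])*1000,1).tolist() for i in range(2)])
        except Exception as e: print('none',e)
E
python3 - <<'E'
from sh import *
t,K,P=cam('top'); s,_,_=cam('scene')
shields(t,K,P,[(.4534,.3641),(.397,.1506),(.4414,-.34)])
go(.397,.1506,.142)
cv2.imwrite('pics/p3.png',t[:,:,::-1])
E
```

```text
t: 12.62
tool_pos: [0.5387, 0.1383, 0.3944]
orientation: [2.271, 2.171, 0.0]
force: [0.1, -0.4, 0.2]
opening: 0.0755
gripper_force: 0.0
shield px [207.5381 220.8624] area 215.75 [0.4534 0.3641 0.086 ] edges mm [[15.9, -54.3], [-37.6, -12.0]]
shield px [274.5891 236.0091] area 51.265625 [0.4104 0.1532 0.086 ] edges mm [[6.7, -53.2], [-11.3, -1.5]]
shield px [432.3875 229.3535] area 207.1875 [ 0.4413 -0.3404  0.086 ] edges mm [[39.1, -1.9], [-0.8, -54.9]]
t 12.72 pos [0.5366 0.1387 0.3943] rows total [ 0.0058 -0.1396  0.2526] yangle -2.5 q6 0.2
```

View pics/p3.png

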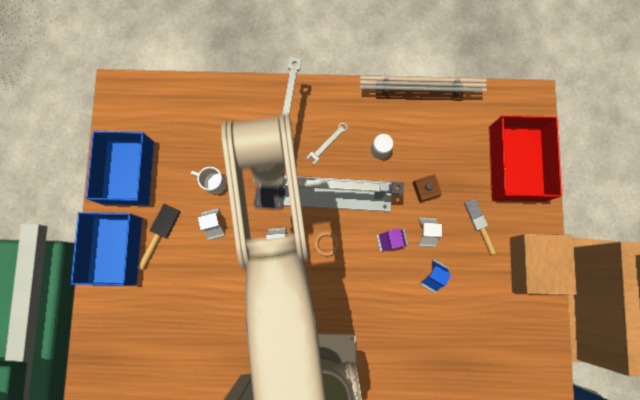

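Keeper is open, with its end at (294,65), and the pin stands in the block at (428,186). The shields haven't moved. First I go for the shield at (277,242).

```bash
python3 -m jog '1 0 0 0 -7;1 .0046 -.0277 .02 0;1 .0046 -.0277 .02 0;1 .0046 -.0277 .02 0;1 .0046 -.0277 .02 0;1 .0045 -.0279 .02 0;1 0 0 0 0;1 0 0 0 0;1 0 0 0 0';  python3 - <<'E'
from h import *
go(.397,.1506,.143)
E
```

```text
t: 13.47
tool_pos: [0.4009, 0.1506, 0.2958]
orientation: [2.132, 2.305, 0.003]
force: [-0.3, -0.2, 0.7]
opening: 0.0926
gripper_force: 0.0
t 13.47 pos [0.4009 0.1506 0.2958] rows total [ 0.0003 -0.0043  0.1528] yangle 4.45 q6 0.16
```

```bash
python3 -m jog '1 0 -.003 .04 0;1 0 0 .04 0;1 0 0 .04 0;1 0 0 .033 0;.5 0 0 0 0;.3 0 0 0 0;.3 0 0 0 0;.3 0 0 0 0;.3 0 0 0 0;.3 0 0 0 0' 20; python3 -m jog '.3 0 0 0 0;.3 0 0 0 0;.3 0 0 0 0'  25
```

```text
t: 14.3
tool_pos: [0.3984, 0.1507, 0.1439]
orientation: [2.132, 2.305, 0.005]
force: [-0.7, -0.3, 1.1]
opening: 0.058
gripper_force: 0.0
t: 14.55
tool_pos: [0.3969, 0.1504, 0.1422]
orientation: [2.133, 2.306, 0.0]
force: [-1.8, 0.5, 4.9]
opening: 0.0395
gripper_force: 24.9
```

```bash
python3 -m jog '.3 0 0 -.04 0;.3 0 0 -.04 0;.3 0 0 -.04 0;.3 0 0 -.04 0;.3 0 0 -.04 0;.3 0 0 -.005 0;.3 0 0 0 7;.3 -.02 .035 0 0;.3 -.02 .035 0 0;.3 -.02 .035 0 0' 30; python3 -m jog '.3 -.0197 .035 0 0;.3 0 .0366 0 0;.3 0 0 0 0;.3 0 0 0 0;.3 0 0 0 0'; python3 - <<'E'
from m import *
go(.57,.0632,.221)
t,_,_=cam('top');s,_,_=cam('scene')
cv2.imwrite('pics/p4.png',np.hstack([cv2.resize(a,(400,400),interpolation=2) for a in(t[120:220,250:350],s[130:230,300:400])])[:,:,::-1])
E
```

```text
t: 15.38
tool_pos: [0.5, 0.0852, 0.3462]
orientation: [2.268, 2.173, 0.0]
force: [0.2, 0.7, -1.3]
opening: 0.04
gripper_force: 29.9
t: 15.8
tool_pos: [0.5693, 0.063, 0.3454]
orientation: [-2.269, -2.17, 0.003]
force: [0.4, -0.2, -2.6]
opening: 0.0398
gripper_force: 29.9
t 15.8 pos [0.5693 0.063  0.3454] rows total [0.0003 0.001  0.1244] yangle -2.55 q6 0.07
```

View pics/p4.png

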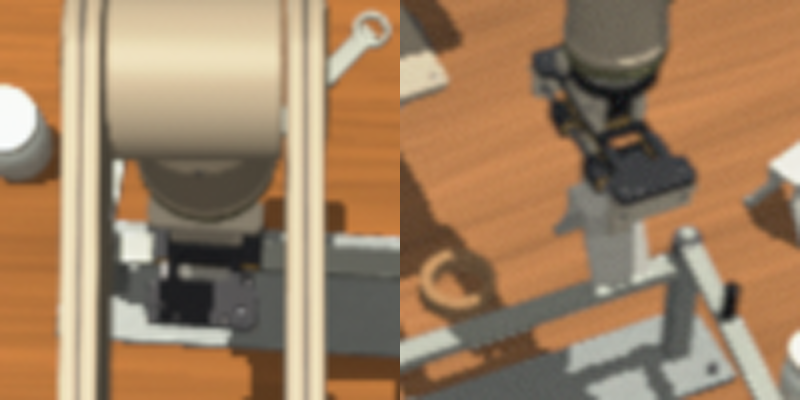

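The shield is held above the bar, between the mid-rail and the hinge post. I lower it.

```bash
python3 -m jog '.3 0 .001 .03 0;.3 0 0 .03 0;.3 0 0 .025 0;.3 0 0 .015 0;.3 0 0 0 0;.3 0 0 0 0'; python3 -m jog '.3 0 0 .008 0;.3 0 0 .008 0;.3 0 0 .006 0;.3 0 0 0 0;.3 0 0 0 0'
```

```text
t: 16.4
tool_pos: [0.5698, 0.0633, 0.2473]
orientation: [-2.269, -2.172, 0.0]
force: [0.2, -0.4, -2.1]
opening: 0.04
gripper_force: 29.9
t: 16.82
tool_pos: [0.5705, 0.0632, 0.2263]
orientation: [2.269, 2.172, 0.001]
force: [-5.8, 0.9, -1.9]
opening: 0.0408
gripper_force: 30.0
```

```bash
python3 -m jog '.3 0 -.002 0 0;.3 0 0 0 0;.3 0 0 0 0'; python3 -m jog '.3 0 -.001 .002 0;.3 0 0 .002 0;.3 0 0 0 0;.3 0 0 0 0'
```

```text
t: 17.07
tool_pos: [0.5696, 0.0629, 0.2263]
orientation: [2.269, 2.17, 0.003]
force: [0.3, 0.9, -1.5]
opening: 0.0402
gripper_force: 30.0
t: 17.4
tool_pos: [0.5679, 0.063, 0.2207]
orientation: [2.27, 2.171, 0.0]
force: [0.2, 0.9, -0.9]
opening: 0.0405
gripper_force: 30.0
```

```bash
python3 -m jog '.3 0 0 .001 0;.35 0 0 0 0;.55 0 0 0 0;.8 0 0 0 0;1 0 0 0 0;1 0 0 -.03 0;1 0 0 -.04 0;1 0 0 -.04 0;1 0 0 -.03 0;1 0 -.03 0 0'; python3 -m jog '1 0 -.03 0 0;1 0 -.03 0 0;1 0 -.03 0 0;1 0 -.03 0 0;1 0 0 0 0';python3 - <<'E'
from sh import *
t,K,P=cam('top'); s,_,_=cam('scene')
shields(t,K,P,[(.4534,.3641),(.4414,-.34)])
go(.4534,.3641,.143)
cv2.imwrite('pics/p5.png',np.hstack([cv2.resize(a,(400,400),interpolation=2) for a in(t[120:220,250:350],s[130:230,300:400])])[:,:,::-1])
E
```

```text
t: 18.23
tool_pos: [0.5425, 0.064, 0.3677]
orientation: [2.265, 2.165, 0.015]
force: [1.2, 0.1, 0.6]
opening: 0.089
gripper_force: 0.0
t: 18.65
tool_pos: [0.4143, 0.07, 0.3597]
orientation: [-2.269, -2.172, 0.001]
force: [0.0, -1.1, 0.9]
opening: 0.0929
gripper_force: 0.0
shield px [207.5324 220.8645] area 216.203125 [0.4534 0.3641 0.086 ] edges mm [[16.1, -54.3], [-37.8, -12.1]]
shield px [432.3901 229.3501] area 207.421875 [ 0.4413 -0.3404  0.086 ] edges mm [[39.1, -1.8], [-0.6, -54.9]]
t 18.75 pos [0.4175 0.0697 0.3602] rows total [0.2956 0.0224 0.2173] yangle -2.53 q6 0.09
```

View pics/p5.png

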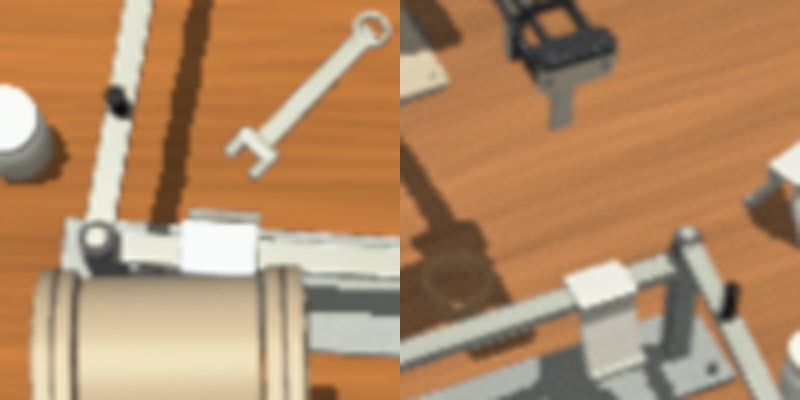

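The first shield hangs astride the bar, crown at (230,245) in the left crop. The other two are unmoved, so next is the one at (211,224).

```bash
python3 -m jog '1 0 0 0 -6.5;1 0 0 0 -6.5;1 0 0 0 -6.5;1 .0339 .0151 0 0;1 .0339 .0151 0 0;1 .0339 .0151 0 0;1 .0339 .0151 .01 0;1 .0339 .0151 .02 0;1 .0339 .0151 .02 0;1 .0339 .0151 .01 0'; python3 -m jog '1 0 0 0 0;1 .0 .0 .01 0;1 0 0 .0 0;1 0 0 0 0'; python3 - <<'E'
from h import *
go(.4534,.3641,.143)
E
```

```text
t: 19.58
tool_pos: [0.45, 0.3285, 0.297]
orientation: [-1.869, -2.524, 0.004]
force: [-0.4, 0.1, 0.5]
opening: 0.093
gripper_force: 0.0
t: 19.92
tool_pos: [0.4501, 0.3257, 0.2895]
orientation: [-1.871, -2.524, 0.002]
force: [-0.4, -0.2, -0.4]
opening: 0.0927
gripper_force: 0.0
t 19.92 pos [0.4501 0.3257 0.2895] rows total [0.0358 0.0145 0.1465] yangle 16.91 q6 0.24
```

```bash
python3 -m jog '1 .0358 .0145 0 0;1 0 0 .03 0;1 0 0 .04 0;1 0 0 .04 0;1 0 0 .0365 0;.6 0 0 0 0;.3 0 0 0 0;.3 0 0 0 0;.3 0 0 0 0;.3 0 0 0 0' 20; python3 -m jog '.3 0 0 0 0;.3 0 0 0 0;.3 0 0 0 0;.3 0 0 0 0'  30
```

```text
t: 20.75
tool_pos: [0.4551, 0.366, 0.1474]
orientation: [1.869, 2.523, 0.009]
force: [-0.3, -0.4, 0.6]
opening: 0.0643
gripper_force: 0.0
t: 21.08
tool_pos: [0.4531, 0.3652, 0.1442]
orientation: [-1.869, -2.525, -0.0]
force: [-1.0, -0.6, 3.2]
opening: 0.0397
gripper_force: 30.0
```

```bash
python3 -m jog '.3 0 0 -.04 0;.3 0 0 -.04 0;.3 0 0 -.04 0;.3 0 0 -.04 0;.3 0 0 -.04 0;.3 0 0 -.01 0;.3 0 0 0 6.5;.3 0 0 0 6.5;.3 0 0 0 6.5;.3 0 0 0 0'; python3 -m jog '.3 -.0372 .0128 0 0;.3 -.0372 .0128 0 0;.3 -.0372 .0128 0 0;.3 -.0372 .0128 0 0;.3 -.0372 .0128 0 0;.3 -.0372 .0128 0 0;.3 -.0372 .0128 0 0;.3 -.0372 .0128 0 0;.3 -.0372 .0128 0 0;.3 -.0369 .0125 0 0'; python3 -m jog '.3 0 0 0 0;.3 0 0 0 0;.3 0 0 0 0;.3 0 0 0 0'; python3 - <<'E'
from h import *
go(.5645,-.0117,.223)
E
```

```text
t: 21.92
tool_pos: [0.4529, 0.3649, 0.3526]
orientation: [-2.276, -2.165, 0.002]
force: [0.0, 0.7, -1.8]
opening: 0.0395
gripper_force: 30.0
t: 22.75
tool_pos: [0.5642, -0.0139, 0.3529]
orientation: [-2.265, -2.176, 0.001]
force: [0.3, -0.4, -2.1]
opening: 0.0401
gripper_force: 30.0
t: 23.08
tool_pos: [0.564, -0.0108, 0.3533]
orientation: [-2.267, -2.174, 0.0]
force: [0.3, -0.4, -1.6]
opening: 0.04
gripper_force: 30.0
t 23.08 pos [ 0.564  -0.0108  0.3533] rows total [-0.0009  0.0007  0.1303] yangle -2.39 q6 -0.07
```

```bash
python3 -m jog '.3 -.001 .0005 .035 0;.3 0 0 .03 0;.3 0 0 .025 0;.3 0 0 .015 0;.3 0 0 0 0;.3 0 0 0 0'; python3 -m jog '.3 0 0 .008 0;.3 0 0 .008 0;.3 0 0 .005 0;.3 0 0 .003 0;.3 0 0 0 0;.3 0 0 0 0;.3 0 0 0 0'
```

```text
t: 23.58
tool_pos: [0.564, -0.0116, 0.2481]
orientation: [-2.266, -2.173, 0.002]
force: [-0.8, 0.5, -0.7]
opening: 0.0399
gripper_force: 30.0
t: 24.17
tool_pos: [0.5649, -0.013, 0.2251]
orientation: [2.27, 2.171, 0.0]
force: [-0.9, 0.7, -1.6]
opening: 0.0399
gripper_force: 30.0
```

```bash
python3 -m jog '.3 0 0 .0015 0;.35 0 0 0 0;.55 0 0 0 0;.8 0 0 0 0;1 0 0 0 0;1 0 0 -.03 0;1 0 0 -.04 0;1 0 0 -.04 0;1 0 0 -.03 0;1 0 0 0 0'; python3 -m jog '1 -.0333 -.0109 0 0;1 -.0333 -.0109 0 0;1 -.0333 -.0109 0 0;1 -.0333 -.0109 0 0;1 -.0333 -.0109 0 0;1 -.0333 -.0109 0 0;1 -.0333 -.0109 0 0;1 -.0333 -.0109 0 0;1 -.0333 -.0109 0 0;1 -.0333 -.0109 0 0';python3 - <<'E'
from sh import *
t,K,P=cam('top'); s,_,_=cam('scene')
go(.4413,-.3404,.143)
cv2.imwrite('pics/p6.png',np.hstack([cv2.resize(a,(400,400),interpolation=2) for a in(t[170:270,370:470],s[140:260,240:360])])[:,:,::-1])
E
```

```text
t: 25.0
tool_pos: [0.5669, -0.0132, 0.3724]
orientation: [2.263, 2.165, 0.013]
force: [0.3, -0.2, 1.3]
opening: 0.0883
gripper_force: 0.0
t: 25.83
tool_pos: [0.4402, -0.3423, 0.3634]
orientation: [2.27, 2.171, 0.0]
force: [0.8, -0.8, -0.8]
opening: 0.0931
gripper_force: 0.0
t 25.93 pos [ 0.4388 -0.3449  0.3628] rows total [0.0049 0.0025 0.2198] yangle -2.83 q6 -0.71
```

View pics/p6.png

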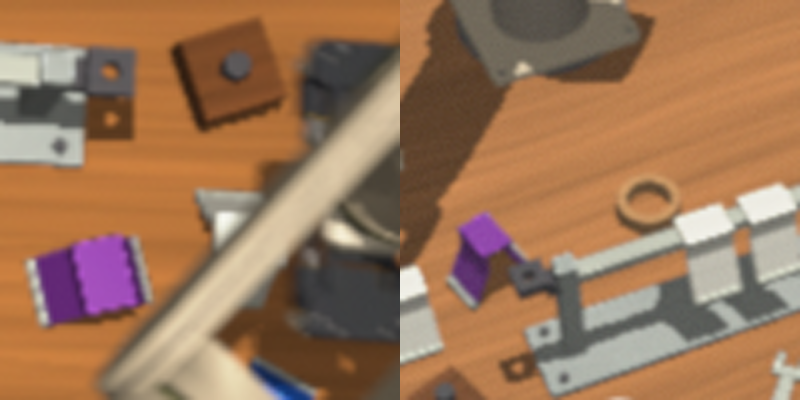

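Both shields hang straight, and the third is still at its first place (left crop (235,230)). I descend on it.

```bash
python3 -m jog '1 0 0 .04 0;1 0 0 .04 0;1 0 0 .02 0;1 0 0 0 0;1 0 0 0 0;1 0 0 0 0'; python3 - <<'E'
from h import *
go(.4413,-.3404,.143)
E
```

```text
t: 26.43
tool_pos: [0.4419, -0.341, 0.2654]
orientation: [2.268, 2.17, 0.0]
force: [-1.0, 0.2, 0.2]
opening: 0.0929
gripper_force: 0.0
t 26.43 pos [ 0.4419 -0.341   0.2654] rows total [ 0.0008 -0.0009  0.1224] yangle -2.52 q6 -0.71
```

```bash
python3 -m jog '1 0 0 .04 0;1 0 0 .04 0;1 0 0 .04 0;1 0 0 .002 0;.6 0 0 0 0;.3 0 0 0 0;.3 0 0 0 0;.3 0 0 0 0;.3 0 0 0 0' 20; python3 -m jog '.3 0 0 0 0;.3 0 0 0 0;.3 0 0 0 0;.3 0 0 0 0;.3 0 0 0 0'  30
```

```text
t: 27.18
tool_pos: [0.4422, -0.3418, 0.1439]
orientation: [2.267, 2.169, 0.0]
force: [0.1, -0.1, -0.3]
opening: 0.0644
gripper_force: 0.0
t: 27.6
tool_pos: [0.4409, -0.3408, 0.1413]
orientation: [-2.27, -2.172, 0.0]
force: [-1.6, -0.7, 3.3]
opening: 0.04
gripper_force: 29.9
```

```bash
python3 -m jog '.3 0 0 -.04 0;.3 0 0 -.04 0;.3 0 0 -.04 0;.3 0 0 -.04 0;.3 0 0 -.04 0;.3 0 0 -.01 0;.3 0 0 0 0;.3 0 0 0 0'; python3 -m jog '.3 .037 .0155 0 0;.3 .037 .0155 0 0;.3 .037 .0155 0 0;.3 .037 .0155 0 0;.3 .037 .0155 0 0;.3 .037 .0155 0 0;.3 .037 .0158 0 0;.3 0 0 0 0;.3 0 0 0 0;.3 0 0 0 0'; python3 - <<'E'
from h import *
go(.561,-.0866,.2203)
E
```

```text
t: 28.27
tool_pos: [0.441, -0.3408, 0.3502]
orientation: [-2.27, -2.171, 0.0]
force: [0.5, 0.2, -3.0]
opening: 0.0399
gripper_force: 29.9
t: 29.1
tool_pos: [0.5603, -0.0867, 0.3479]
orientation: [-2.266, -2.17, 0.005]
force: [-0.2, -0.0, -2.9]
opening: 0.0397
gripper_force: 30.0
t 29.1 pos [ 0.5603 -0.0867  0.3479] rows total [1.000e-04 1.400e-03 1.276e-01] yangle -2.49 q6 -0.2
```

```bash
python3 -m jog '.3 0 .0005 .035 0;.3 0 0 .03 0;.3 0 0 .025 0;.3 0 0 .015 0;.3 0 0 0 0;.3 0 0 0 0'; python3 -m jog '.3 0 0 .008 0;.3 0 0 .006 0;.3 0 0 .005 0;.3 0 0 .003 0;.3 0 0 0 0;.3 0 0 0 0;.3 0 0 0 0'
```

```text
t: 29.6
tool_pos: [0.5603, -0.0881, 0.2445]
orientation: [-2.27, -2.167, 0.004]
force: [0.6, 0.5, -2.2]
opening: 0.04
gripper_force: 30.0
t: 30.18
tool_pos: [0.5619, -0.0868, 0.2246]
orientation: [2.27, 2.172, 0.0]
force: [0.8, 0.3, -1.8]
opening: 0.0398
gripper_force: 30.0
```

```bash
python3 -m jog '.3 0 0 .002 0;.3 0 0 .002 0;.35 0 0 0 0;.55 0 0 0 0;.8 0 0 0 0;1 0 0 0 0;1 0 0 -.03 0;1 0 0 -.04 0;1 0 0 -.04 0;1 0 0 -.02 0'; python3 -m jog '1 0 -.03 0 0;1 0 -.04 0 0;1 0 -.04 0 0;1 0 -.03 0 0;1 0 0 0 0;1 0 0 0 0;1 0 0 0 0';python3 - <<'E'
from sh import *
t,K,P=cam('top'); s,_,_=cam('scene')
go(.6689,.1338,.285)
cv2.imwrite('pics/p7.png',np.vstack([cv2.resize(a,(800,300),interpolation=2) for a in(t[140:230,250:490],s[150:240,220:460])])[:,:,::-1])
E
```

```text
t: 31.02
tool_pos: [0.5627, -0.0871, 0.3561]
orientation: [2.266, 2.168, 0.005]
force: [0.3, -0.1, 0.8]
opening: 0.0817
gripper_force: 0.0
t: 31.6
tool_pos: [0.4223, -0.0808, 0.3508]
orientation: [2.269, 2.17, 0.002]
force: [0.1, -0.9, -0.4]
opening: 0.093
gripper_force: 0.0
t 31.7 pos [ 0.4226 -0.0808  0.3504] rows total [0.2253 0.2365 0.0655] yangle -2.54 q6 -0.26
```

View pics/p7.png

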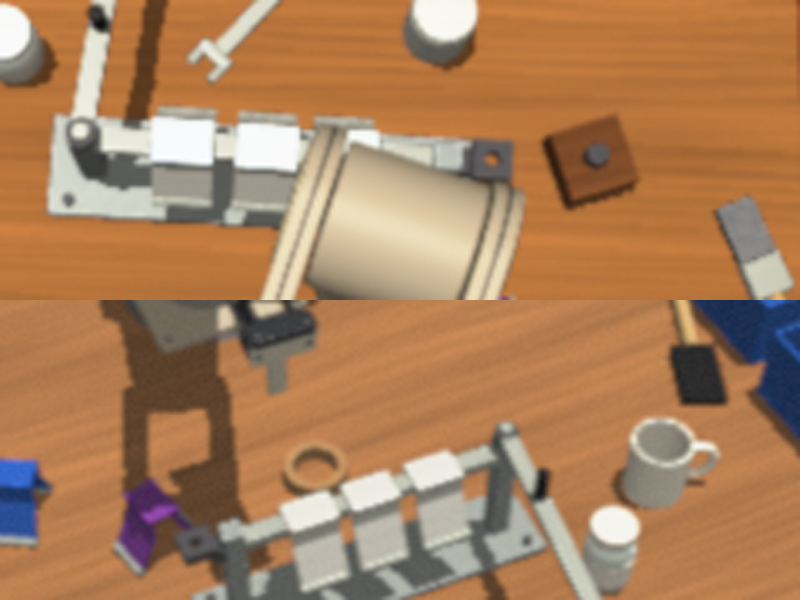

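All three shields hang side by side; in the top row the crowns are at (183,138), (267,143) and one part-hidden at (362,140). I go back to the knob and swing the keeper shut.

```bash
python3 -m jog '.6 .0282 .0296 0 0;.6 .0282 .0296 0 0;.6 .0282 .0296 0 0;.6 .0282 .0296 0 0;.6 .0282 .0296 0 0;.6 .0282 .0296 0 0;.6 .0282 .0296 0 0;.6 .0279 .0293 0 0;.6 0 0 0 0;.6 0 0 0 0'; python3 -m jog '.6 0 0 0 0;.6 0 0 0 0;.6 0 0 0 0'; python3 - <<'E'
from m import *
t,K,P=cam('top'); print(t[138:152,272:288].max(2))
go(.6689,.1338,.285)
E
```

```text
t: 32.53
tool_pos: [0.6694, 0.1359, 0.3454]
orientation: [-2.265, -2.172, 0.008]
force: [-0.1, -0.5, 0.4]
opening: 0.0557
gripper_force: 0.0
t: 32.78
tool_pos: [0.6679, 0.133, 0.3516]
orientation: [2.27, 2.17, 0.002]
force: [0.1, -0.4, -0.1]
opening: 0.0557
gripper_force: 0.0
[[ 93  93  93  94  96  95  95  96  97  98 104 106 101  99  91  93]
 [ 91  91  92  91  91  92  92  92  91  92 101 101  88  86  67  83]
 [ 91  90  91  91  91  91  91  90  91  92 105 101  72  68  50  64]
 [ 79  80  83  87  88  90  89  89  88  90 102  95  53  43  35  41]
 [ 52  52  55  59  61  62  64  64  65  69  77  70  40  31  31  31]
 [ 32  32  32  33  34  35  37  38  38  41  45  38  31  31  32  30]
 [ 25  26  26  25  26  26  28  30  31  30  31  29  28  30  31  31]
 [ 27  26  28  28  27  26  26  26  28  29  30  28  27  30  32  31]
 [ 30  30  30  30  30  30  29  29  29  31  31  28  26  31  30  30]
 [ 30  31  31  29  31  31  30  31  31  30  30  29  28  30  30  31]
 [ 30  31  31  31  30  31  31  30  30  31  30  28  29  31  31  30]
 [ 30  29  29  29  29  30  30  31  34  36  32  29  28  31  30  31]
 [ 26  25  25  26  25  24  25  33  52  60  46  40  45  46  43  37]
 [ 28  29  28  27  28  28  31  52  74  78  73  71  73  75  75  73]]
t 32.83 pos [0.6678 0.133  0.3518] rows total [0.0009 0.0009 0.0668] yangle -2.61 q6 0.17
```

```bash
python3 -m jog '.6 .0009 .0009 .03 0; .6 0 0 .03 0; .6 0 0 .0068 0; .1 0 0 0 0;.1 0 0 0 0;.1 0 0 0 0;.1 0 0 0 0;.1 0 0 0 0;.1 0 0 0 0;.1 0 0 0 0' 20
```

```text
t: 33.67
tool_pos: [0.6688, 0.1349, 0.2844]
orientation: [-2.27, -2.172, 0.0]
force: [2.3, -0.2, 0.7]
opening: 0.0155
gripper_force: 20.0
```

```bash
python3 -m jog '.1 -.0097 -.0023 0 0;.1 -.0095 -.003 0 0;.1 -.0091 -.0041 0 0;.1 -.0087 -.005 0 0;.1 -.0082 -.0059 0 0;.1 -.0075 -.0065 0 0;.1 -.0068 -.0072 0 0;.1 0 0 0 0'; python3 -m jog '.1 -.006 -.008 0 0;.1 -.0052 -.0086 0 0;.1 -.0044 -.009 0 0;.1 -.0034 -.0093 0 0;.1 -.0025 -.0097 0 0;.1 -.0015 -.01 0 0;.1 -.0005 -.0099 0 0;.1 0 0 0 0;.1 0 0 0 0;.1 0 0 0 0'
```

```text
t: 34.33
tool_pos: [0.6356, 0.07, 0.2845]
orientation: [2.266, 2.156, 0.001]
force: [19.7, -25.3, -7.5]
opening: 0.014
gripper_force: 22.4
t: 35.17
tool_pos: [0.5674, 0.0435, 0.2845]
orientation: [2.268, 2.15, -0.023]
force: [-3.2, -59.8, 4.1]
opening: 0.0117
gripper_force: 32.0
```

The knob has worked its way to the pad edge, which wedges the fingers, so I release gently.

```bash
python3 -m jog '.14 0 0 0 0;.17 0 0 0 0;.2 0 0 0 0;.3 0 0 0 0;.4 0 0 0 0;.5 0 0 0 0;.5 0 0 0 0;.5 0 0 0 0' 5; python3 -m jog '.5 0 0 -.03 0;.5 0 0 -.04 0;.5 0 0 -.02 0;.5 0 -.03 0 0;.5 0 -.04 0 0;.5 0 -.04 0 0;.5 0 -.04 0 0;.5 0 0 0 0;.5 0 0 0 0'; python3 - <<'E'
from m import *
t,K,P=cam('top');s,_,_=cam('scene')
go(.568,.053,.285)
cv2.imwrite('pics/p8.png',np.vstack([cv2.resize(a,(800,300),interpolation=2) for a in(t[140:230,250:490],s[150:240,220:460])])[:,:,::-1])
E
```

```text
t: 35.83
tool_pos: [0.5669, 0.0566, 0.2833]
orientation: [-2.269, -2.172, 0.0]
force: [0.7, 0.4, -0.1]
opening: 0.0449
gripper_force: 0.0
t: 36.58
tool_pos: [0.4157, 0.0632, 0.3741]
orientation: [2.268, 2.171, 0.003]
force: [0.7, -0.6, 0.1]
opening: 0.0463
gripper_force: 0.0
t 36.68 pos [0.4177 0.0629 0.374 ] rows total [-0.0033  0.1505  0.0893] yangle -2.53 q6 0.07
```

View pics/p8.png

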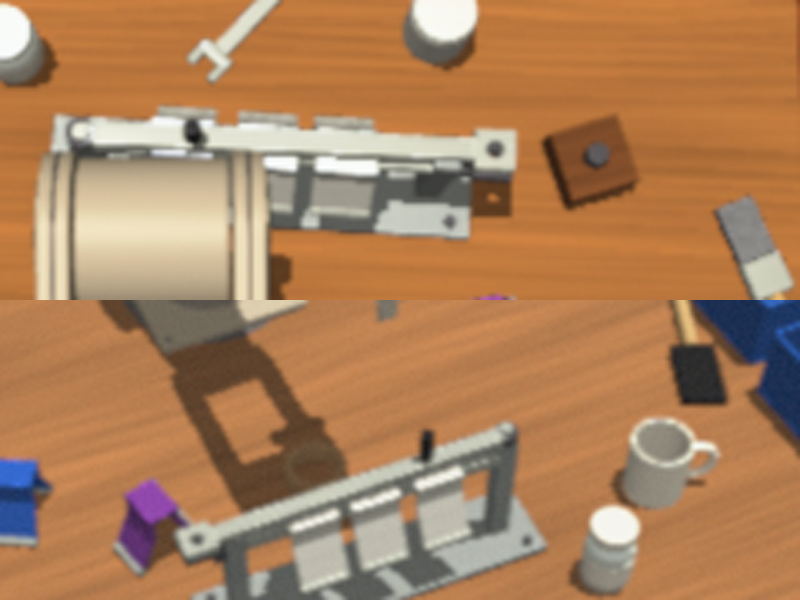

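The keeper looks shut, with the eye over the lug at (493,150). I check the eye against its starting position.

```bash
python3 - <<'E'
from m import *
t,K,P=cam('top'); print(t[182:192,393:405].max(2)); g=t.max(2).astype(float)
w=np.clip(150-g[183:191,395:402],0,None); v,u=np.mgrid[183:191,395:402]; e=((w*u).sum()/w.sum(),(w*v).sum()/w.sum()); print('eye',e,ray(K,P,*e,.188))
w=(393,388) 
g2=g[180:194,420:436]; print(np.round(g2).astype(int))
go(.584,-.3364,.1329)
E
```

```text
[[219 218 215 195 162 145 154 185 211 216 214 205]
 [221 220 202 152 107  99 103 143 194 218 218 207]
 [220 217 187 123  91  92  90 120 179 215 217 206]
 [219 216 191 129  84  74  86 128 183 213 214 204]
 [220 219 209 175 128  98 103 158 202 217 216 206]
 [218 220 219 210 193 177 179 202 216 219 218 207]
 [217 220 221 220 218 213 214 218 219 219 217 206]
 [212 218 218 218 218 216 216 216 216 216 214 201]
 [158 168 175 176 175 174 175 183 191 192 191 186]
 [109 115 121 120 120 119 120 126 132 130 141 168]]
eye (np.float64(398.0664893617021), np.float64(184.45611702127658)) [ 0.56285625 -0.21633795  0.188     ]
[[122 122 122 122 122 124 125 126 127 128 128 129 128 128 127 128]
 [122 122 123 124 126 127 128 128 128 128 128 127 128 127 128 128]
 [124 126 126 128 129 130 128 120 113 116 119 122 128 130 129 128]
 [128 129 130 129 128 126 120 107  97 100 103 111 122 127 125 124]
 [129 128 128 126 126 114 101  98  94  94  95 100 112 122 123 123]
 [127 127 127 126 119  95  82  94  94  94  93  94 104 117 124 125]
 [125 123 124 125 109  73  72  93  95  94  93  92 102 120 129 131]
 [125 124 124 124 107  68  64  87  93  94  92  91 107 128 133 133]
 [126 125 125 124 110  75  55  67  83  92  89  84 107 130 132 133]
 [126 127 128 129 125 109  81  59  62  71  79  95 120 130 131 129]
 [131 132 133 133 133 129 117 103  84  90 109 119 127 130 129 128]
 [133 134 134 132 132 131 128 124 117 117 124 125 126 127 127 127]
 [130 131 130 128 128 125 124 124 124 124 124 124 125 126 127 128]
 [122 122 121 122 123 124 123 124 125 126 125 126 128 130 132 134]]
t 36.73 pos [0.418  0.0629 0.3738] rows total [-0.3916  0.1833  0.241 ] yangle -2.54 q6 0.07
```

The eye is about 5 mm short of closed: v is 184.5 now against 186.5 before. I'll pinch the knob again and press it onto the stop.

```bash
python3 -m jog '.5 -.0007 .0376 0 0;.5 -.0007 .0376 0 0;.5 -.0007 .0376 0 0;.5 -.0007 .0376 0 0;.5 0 0 0 0;.5 0 0 .03 0;.5 0 0 .03 0;.5 0 0 .029 0;.5 0 0 0 0;.5 0 0 0 0'; python3 - <<'E'
from m import *
go(.568,.0535,.285)
E
```

```text
t: 37.57
tool_pos: [0.5668, 0.0533, 0.282]
orientation: [-2.268, -2.169, 0.006]
force: [-0.2, 0.6, 0.9]
opening: 0.0466
gripper_force: 0.0
t 37.57 pos [0.5668 0.0533 0.282 ] rows total [ 0.0003  0.0012 -0.003 ] yangle -2.56 q6 0.05
```

```bash
python3 -m jog '.1 0 0 0 0;.1 0 0 0 0;.1 0 0 0 0;.1 0 0 0 0;.1 0 0 0 0;.1 0 0 0 0' 15; python3 -m jog '.1 0 -.001 0 0;.1 0 -.001 0 0;.1 0 0 0 0;.1 0 0 0 0'
```

```text
t: 38.07
tool_pos: [0.5677, 0.0534, 0.2856]
orientation: [2.269, 2.171, 0.002]
force: [0.1, 0.1, 3.2]
opening: 0.0156
gripper_force: 15.0
t: 38.4
tool_pos: [0.566, 0.0535, 0.2856]
orientation: [2.269, 2.17, 0.003]
force: [4.8, -0.8, 5.6]
opening: 0.0157
gripper_force: 15.0
```

```bash
python3 -m jog '.1 0 -.001 0 0;.1 0 -.001 0 0;.1 0 0 0 0;.1 0 0 0 0'; python3 -m jog '.1 0 .001 0 0;.14 0 0 0 0;.17 0 .0 0 0;.25 0 .001 0 0;.4 0 0 0 0;.5 0 0 0 0;.5 0 0 0 0;.5 0 0 -.04 0;.5 0 0 -.04 0;.5 0 0 -.02 0' 5
```

```text
t: 38.73
tool_pos: [0.5656, 0.0534, 0.2856]
orientation: [2.267, 2.168, 0.008]
force: [15.1, 0.2, -0.8]
opening: 0.016
gripper_force: 15.0
t: 39.57
tool_pos: [0.5655, 0.0536, 0.3887]
orientation: [2.268, 2.17, 0.004]
force: [0.1, -0.4, 0.4]
opening: 0.0463
gripper_force: 0.0
```

```bash
python3 -m jog '.5 -.039 .002 0 0;.5 -.039 .002 0 0;.5 -.039 .002 0 0;.5 -.039 .002 0 0;.5 -.039 .002 0 0;.5 -.039 .002 0 0;.5 -.039 .002 0 0;.5 -.039 .002 0 0;.5 -.039 .002 0 0;.5 -.039 .014 0 0'; python3 -m jog '.5 0 0 0 0;.5 0 0 0 0;.5 0 0 0 0'; python3 - <<'E'
from m import *
t,K,P=cam('top'); print(t[182:193,393:405].max(2)); 
go(.584,-.3364,.1329)
E
```

```text
t: 40.4
tool_pos: [0.5784, -0.3396, 0.3844]
orientation: [-2.27, -2.17, 0.001]
force: [1.0, 0.2, 1.7]
opening: 0.0461
gripper_force: 0.0
t: 40.65
tool_pos: [0.5797, -0.3374, 0.3834]
orientation: [-2.269, -2.17, 0.0]
force: [-0.1, -0.6, 1.1]
opening: 0.0467
gripper_force: 0.0
[[187 204 206 205 205 205 205 206 205 206 205 196]
 [200 205 205 203 200 200 200 202 204 204 203 194]
 [210 209 206 187 159 148 157 183 203 204 203 195]
 [212 210 192 145  99  82  98 151 196 208 206 196]
 [209 207 184 141 114  85  66 117 177 206 206 195]
 [209 206 195 177 165 138  93 116 174 204 204 194]
 [208 208 205 193 178 161 129 148 192 206 205 195]
 [208 211 209 205 196 180 170 191 206 210 208 193]
 [207 211 212 211 207 201 200 207 211 210 208 194]
 [202 207 207 206 207 206 206 206 207 207 205 195]
 [149 158 165 166 173 182 183 182 182 190 200 193]]
t 40.7 pos [ 0.5799 -0.3367  0.3844] rows total [0.0003 0.0041 0.2515] yangle -2.51 q6 -0.56
```

The eye pixels now match the initial closed state exactly. Now the pin.

```bash
python3 -m jog '.5 0 .0041 .04 0;.5 0 0 .04 0;.5 0 0 .04 0;.5 0 0 .04 0;.5 0 0 .04 0;.5 0 0 .03 0;.5 0 0 .0 0;.5 0 0 .0 0;.5 0 0 .0 0'; python3 - <<'E'
from m import *
go(.584,-.3364,.1329)
E
```

```text
t: 41.45
tool_pos: [0.5854, -0.3376, 0.1579]
orientation: [2.266, 2.17, 0.001]
force: [0.4, 0.3, -0.0]
opening: 0.0464
gripper_force: 0.0
t 41.45 pos [ 0.5854 -0.3376  0.1579] rows total [ 0.0012 -0.0015  0.025 ] yangle -2.48 q6 -0.56
```

```bash
python3 -m jog '.5 .001 -.0013 .012 0;.5 0 0 .013 0;.1 0 0 0 0;.1 0 0 0 0;.1 0 0 0 0;.1 0 0 0 0;.1 0 0 0 0;.1 0 0 0 0;.1 0 0 0 0' 5; python3 -m jog '0 0 0 0 0; 0 0 0 0 0;0 0 0 0 0' 30
```

```text
t: 42.2
tool_pos: [0.5832, -0.3368, 0.1297]
orientation: [2.269, 2.171, 0.001]
force: [2.6, -0.1, 0.0]
opening: 0.0219
gripper_force: 5.0
t: 42.45
tool_pos: [0.5832, -0.3369, 0.1297]
orientation: [2.269, 2.171, 0.001]
force: [3.9, -1.4, -0.2]
opening: 0.0211
gripper_force: 30.0
```

```bash
python3 -m jog '0 0 0 -.02 0;0 0 0 -.03 0;0 0 0 -.04 0;0 0 0 -.04 0;0 0 0 -.04 0;0 0 0 -.04 0;0 .02 -.005 0 0;0 .035 -.009 0 0;0 .035 -.009 0 0;0 .0285 -.0092 0 0'; python3 -m jog '0 0 0 0 0;0 0 0 0 0;0 0 0 0 0;0 0 0 0 0'; python3 - <<'E'
from m import *
go(.5557,-.2165,.2727)
s,_,_=cam('scene'); cv2.imwrite('pics/p9.png',cv2.resize(s[180:250,240:310],(500,500),interpolation=2)[:,:,::-1])
E
```

```text
t: 43.28
tool_pos: [0.5546, -0.2149, 0.3386]
orientation: [-2.269, -2.169, 0.001]
force: [0.2, -0.2, -0.4]
opening: 0.0217
gripper_force: 29.8
t: 43.62
tool_pos: [0.5557, -0.2177, 0.3391]
orientation: [-2.271, -2.17, 0.001]
force: [-0.5, 0.6, -1.2]
opening: 0.0217
gripper_force: 29.8
t 43.62 pos [ 0.5557 -0.2177  0.3391] rows total [0.0012 0.     0.0664] yangle -2.59 q6 -0.41
```

View pics/p9.png

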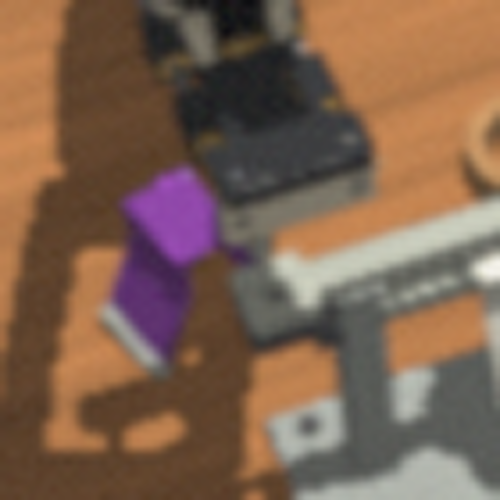

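The pin sits just above the eye at crop (265,290). I lower it, watching the force.

```bash
python3 -m jog '0 .0008 0 .012 0;0 0 0 .008 0;0 0 0 .005 0;0 0 0 .004 0;0 0 0 0 0;0 0 0 0 0'; python3 -m jog '0 0 0 .004 0;0 0 0 .004 0;0 0 0 .003 0;0 0 0 0 0;0 0 0 0 0'
```

```text
t: 44.17
tool_pos: [0.5557, -0.2161, 0.3099]
orientation: [-2.27, -2.171, 0.001]
force: [-1.0, -0.2, -0.7]
opening: 0.0216
gripper_force: 29.8
t: 44.58
tool_pos: [0.5557, -0.216, 0.2991]
orientation: [-2.27, -2.171, 0.0]
force: [-0.4, -0.3, -0.6]
opening: 0.0218
gripper_force: 29.8
```

```bash
python3 -m jog '0 0 0 .003 0;0 0 0 .003 0;0 0 0 .003 0;0 0 0 0 0;0 0 0 0 0'; python3 -m jog '0 0 0 .004 0;0 0 0 .004 0;0 0 0 .004 0;0 0 0 .003 0;0 0 0 .0015 0;0 0 0 0 0;0 0 0 0 0'
```

```text
t: 45.0
tool_pos: [0.5557, -0.216, 0.29]
orientation: [-2.27, -2.171, 0.0]
force: [-0.7, -1.4, -0.6]
opening: 0.0216
gripper_force: 29.8
t: 45.58
tool_pos: [0.5559, -0.216, 0.2739]
orientation: [-2.27, -2.172, 0.0]
force: [-0.3, -0.5, -0.3]
opening: 0.0216
gripper_force: 29.8
```

```bash
python3 -m jog '0 0 0 .0008 0;0 0 0 0 0;.35 0 0 0 0;.5 0 0 0 0;.6 0 0 0 0;.6 0 0 0 0;.6 0 0 -.02 0;.6 0 0 -.04 0;.6 0 0 -.04 0;.6 0 0 -.02 0'; python3 -m jog '.6 0 -.03 0 0;.6 0 -.04 0 0;.6 0 -.04 0 0;.6 0 -.03 0 0;.6 -.03 0 0 0;.6 -.04 0 0 0;.6 -.04 0 0 0;.6 0 0 0 0;.6 0 0 0 0;.6 0 0 0 0'; python3 - <<'E'
from m import *
t,K,P=cam('top');s,Ks,Ps=cam('scene')
print(t[180:193,393:407].max(2))
cv2.imwrite('pics/p10.png',np.vstack([cv2.resize(a,(800,300),interpolation=2) for a in(t[140:230,250:490],s[150:240,220:460])])[:,:,::-1])
E
```

```text
t: 46.42
tool_pos: [0.5564, -0.2163, 0.3987]
orientation: [2.266, 2.168, 0.003]
force: [1.2, -1.3, 1.6]
opening: 0.0556
gripper_force: 0.0
t: 47.25
tool_pos: [0.4111, -0.3196, 0.393]
orientation: [-2.271, -2.17, -0.001]
force: [-0.2, 0.3, -0.1]
opening: 0.0558
gripper_force: 0.0
[[201 203 202 201 199 196 194 195 196 193 192 192 191 190]
 [199 211 212 211 205 187 172 190 202 205 206 201 192 187]
 [195 212 213 202 174 140 124 141 162 190 209 204 189 183]
 [208 214 209 180 129 102  97 101 113 147 188 200 186 179]
 [218 215 188 136 102  95  95  94  97 126 177 199 186 181]
 [219 204 155  96  94  96  95  94  95 113 167 198 186 181]
 [216 189 124  80  95  98  97  94  94 106 161 197 184 179]
 [215 185 117  70  85  95  95  94  93 103 159 197 187 185]
 [216 205 161  89  65  76  86  87  81 104 165 198 187 186]
 [216 217 202 157  96  81  87  93 105 151 197 200 182 179]
 [215 219 218 204 187 182 183 184 188 201 213 201 181 177]
 [210 215 216 214 212 212 212 212 212 215 214 203 186 184]
 [155 165 171 173 173 181 189 190 190 198 207 201 190 188]]
```

View pics/p10.png

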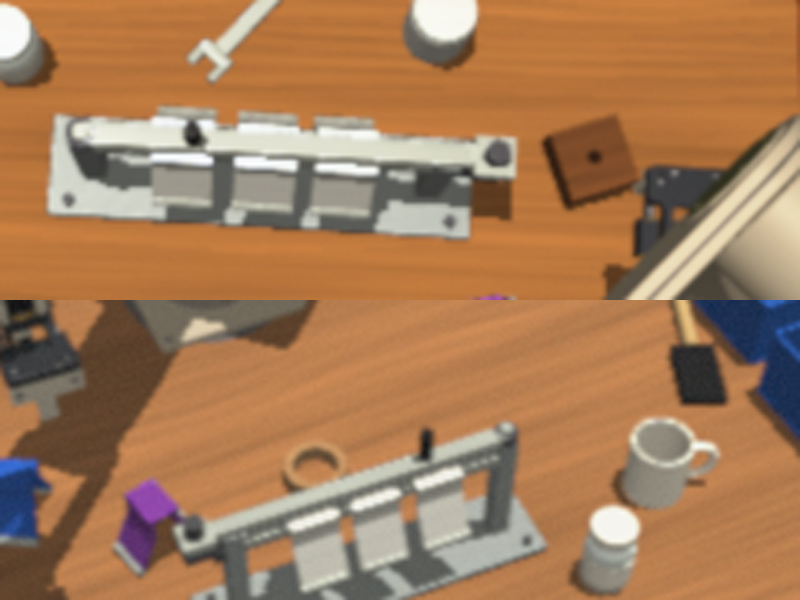

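The pin head's pixels match the initial home state, the keeper is shut, three shields hang on the bar and the bystanders are untouched. I hand the job in.

```bash
python3 -c "
from plant import robot
print(robot.close_job())"
```

```text
the job is handed in; nothing more can be done
None
```

I handed the job in at 47 s: three shields hang on the bar, the keeper is on its stop and the pin is home, all checked in the last pictures; the verdict isn't shown, and the one rough moment was about 60 N at the wrist while closing the keeper (the limit is 120 N there, but 40 N if the gripper's body presses on something; I think only the finger pads touched).

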